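# Set the second axle stand to match and lay the exhaust pipe on the pair

## Task

The flanged exhaust pipe is to lie level on the two axle stands for work. Pull up the column of the lower stand until its pawl has dropped in under the tooth that brings it to the same height as the other stand, let it down gently so that it sits on the pawl, and let go; then lay the pipe gently across both saddles. Leave the other stand as it is set, and the other parts on the bench where they lie.

Things in the scene. Friction and masses are not known exactly. Their poses are not given: they have to be found in the camera images.
- stand: The lower stand, to be raised: low four-legged axle stand of painted steel, bolted to the bench, foot 130 (x) x 140 (y) mm, sleeve top 134 mm high. Origin: centre of the foot at bench level; z up; x points to the side of the teeth and pawl lever (away from the robot); y along the saddle's trough. A toothed steel column (0.7 kg) slides straight up in the sleeve, dragging with about 3 N.
- mate: The other stand, of the same make: low four-legged axle stand of painted steel, bolted to the bench, foot 130 (x) x 140 (y) mm, sleeve top 134 mm high. Origin: centre of the foot at bench level; z up; x points to the side of the teeth and pawl lever (away from the robot); y along the saddle's trough. The stands are 250 mm apart along y, turned alike; which is on the left varies.
- stand_hub (a point): Centre of the solid steel hub under the lower stand's saddle, on the column axis: 30 (x) x 34 (y) x 22 (z) mm, the place to grip, across y. 17 mm below the trough floor. Below the hub is only the 22 mm wide column; with the column at its lowest 24 mm are free from the hub's underside to the sleeve top. Axes as stand.
- stand_column (a joint): Lower stand's column, m, up positive: 0.000 sitting on the pawl at the lowest notch, then 0.020, 0.040, 0.060, 0.080; stops at -0.003 and 0.106. Starts at 0.000. Going up, the pawl drops in 5 to 8 mm above each notch's sitting height: pull 11 to 16 mm above it, then lower until it sits. Passing a tooth takes up to 20 N in all. Let go above its seat, it falls.
- mate_column (a joint): The same for the other stand: reads 0.040, 0.060 or 0.080. Not to be moved.
- stand_pawl (a joint): Angle of the lower stand's pawl, rad: 0 with its nose home against the column (0 to 0.03 when sitting), about 0.4 when a tooth tip pushes it out and its lever end swings up. It falls home by its own weight. Lifting the lever frees the column, which then drops.
- stand_saddle (a point): Centre of the floor of the lower stand's V trough, on the column axis, 186 mm above the bench at column 0.000; axes as stand. The V's two 45 degree wings, 34 mm wide along y, reach 26 mm above this point and 38 mm to either side in x. A 38 mm pipe rests in the V with its axis 21 mm above this point.
- mate_saddle (a point): The same point on the other stand: 226, 246 or 266 mm above the bench. Same saddle.
- stand_lever_tip (a point): Outer end of the lower stand's pawl lever, a round steel bar with rubber grip (15 mm thick), reaching 128 mm out from the column axis on the +x side, about 107 mm above the bench with the pawl home.
- pipe: Rusty steel exhaust pipe, 38 mm outside diameter, 360 mm long over a square flange 60 x 60 x 8 mm at each end; about 0.65 kg. Origin on its axis half way along (its balance point); y along the pipe. It lies on the bench on its flange edges between the robot and the stands, its axis 30 mm above the bench, roughly parallel to the stands' common line.
- rocker_cover: Bystander: a black sheet-steel rocker cover lying open side up, 236 x 106 x 36 mm. Origin under its centre.
- barrel: Bystander: a rusty finned cylinder barrel standing upright, 122 mm across the fins, 112 mm high, 1.8 kg. Origin under its centre.
- screwdriver: Bystander: a screwdriver with a red handle, 220 mm long, lying down.
- parts_jar: Bystander: a closed jar, 72 mm across and 85 mm high. Origin under its centre.
Things that resemble listed ones, but are neither listed nor needed, are in the scene too. Leave any orange look-alike of the mate alone.

How it is judged:
By the outcome, as a careful person would: the job done as asked, in the order asked, and still so for the second after the job is handed in, with the robot touching nothing.
It also fails if it takes over 64 s, if anything falls off the work surface, if the arm or the gripper's body presses on something with over 40 N, if the wrist force passes 120 N, or if a joint passes its speed limit or range.

## Robot

A 6-joint arm with a two-finger parallel gripper is mounted at the origin on the work surface. World frame = base frame: x ahead of the robot, y to its left, z up, the work surface at z = 0. Lengths are in m, angles in rad, forces in N, time in s.
With the tool pointing down it reaches from about 0.15 to 0.775 m from the base axis. Payload 6.1 kg.
Tool frame: the origin (TCP) lies between the finger pads; the fingertips stand 14 mm ahead of it and the grasp point (between the pads) lies 5 mm behind it; z points along the fingers, y is the direction in which the jaws open and shut (so a half turn about z gives the same grasp; the last joint's range is limited). The gripper opens to 85 mm and grips with 20 to 120 N. Pads are 22 mm wide; open, the fingers measure 114 mm over their backs; the gripper's body (76 mm by 85 mm) begins 54 mm behind the grasp point. The pads swing forward as they close: fully open they stand 13 mm farther back than shut.
Start: joints at [-1.173, 0.126, -0.04, 1.405, 0, 1.571], TCP at [0.203, -0.484, 0.245] pointing down, gripper open.
Joint ranges: [-2.72, 2.72], [-0.95, 1.95], [-1.27, 1.35], [-1.78, 2.02], [-1.46, 1.47], [-3.14, 3.14]. Speed limits (rad/s): [2.39, 2.39, 3.01, 3.14, 3.14, 3.14].

## Interface

Orientations are given as a unit quaternion [x, y, z, w].
In Python, from station import manip gives the robot as it stands.
- The arm moves only by the tool carry_out, never from a script. Its argument "increments" is a list of rows, each a list of 7 numbers: the turn, a rotation vector about the tool's x, y, z normalised to -1 to 1, where 1 is 360 degrees, then the shift along the tool's x, y, z normalised to -1 to 1, where 1 is 0.15 m, then the opening, from -1 (shut) to 1 (fully open), so that 0 is half open. In form: [[rx, ry, rz, dx, dy, dz, gripper], ...]. A call has 1 to 20 rows; each row shifts and turns the commanded pose from where the row before left it, along the tool's axes as they then stand; what a row does not reach is not made up. A row lasts 1/12 s, in which the tool goes at most 41.7 mm and 7.16 degrees, less where a joint would pass 70% of its speed; a pose out of reach is approached as far as the arm can. A call with a number of a shift or a turn outside -1 to 1 is refused whole. A call with a gripper value outside its range is refused whole. The fingers move at their own pace and stop on an object; "grip_force" is the grip in N (left out, the last holds). Time passes only in rows, so rows that do not move let the fingers close. It gives the time, the measured TCP pose, the force and the opening at its end, in the units of the state.
- manip.sense(): the state, without advancing time (a new reading comes with each control period).
- manip.grab_frame(name): name is "scene" or "top" or "wrist"; returns (picture, depth): 480x640x3 uint8, red, green, blue; 480x640 float32, m along the optical axis (not along the pixel's ray), 0 where there is no reading.
- manip.get_calibration(name): a dict with "intrinsics" (3x3 intrinsics, pixels), "dist_coeffs" ([k1, k2, p1, p2, k3] as OpenCV has them; the pictures are not rectified), "extrinsics" (4x4, takes a point from world to camera coordinates); the wrist camera has in their place "T_tool_cam" (4x4, takes a point from camera to tool coordinates, whose origin is the TCP and whose axes are the flange's). Camera axes: x right, y down, z forward; pixel columns grow to the right and rows downward; lengths in m; the calibration is good to about 2 mm. A picture is of the moment at which its call begins: read the wrist's pose just before it. get_calibration takes no time and is no camera call.
- manip.close_job(): hands the job in, once; it reports no verdict.
The state is a dict: "time_s": time; "joint_positions": joint angles; "joint_vel": joint speeds; "joint_torque": joint torques, N m; "tool_pos": TCP position; "orientation": TCP orientation; "contact_force": force on the tool from outside, world axes, zero at the start; "wrist_torque": the same for the moment, N m; "gripper_width": finger opening in m.
Only numpy, scipy, OpenCV 4.12 (cv2) and the standard library are available. Lean on these libraries where they do the work, as an engineer would, in place of code of your own. Each camera call takes 0.05 s, during which the arm holds its last target.

## Working session

There is one attempt and no reset: what is moved stays moved. The work goes in short steps, Python scripts to look and compute and a tool call to move; the robot and the scene stay as the last step left them, time stands still between calls to the robot, and variables do not carry over. Pictures are saved under pics/ and viewed, and the job is handed in when it is done.

Besides the shell and the picture viewer there is one more tool, called after "Request:" by a JSON object that holds its "name" and its "arguments". carry_out: Moves the arm, as the interface text tells. Scaled input: -1 to 1 covers 0.15 m each way for a shift and 360 degrees each way for a turn. Its arguments: {"type":"object","properties":{"increments":{"type":"array","items":{"type":"array","items":{"type":"number","minimum":-1,"maximum":1}}},"grip_force":{"type":"number"}},"required":["increments"]}

```bash
mkdir -p pics; ls; cat > h.py <<'E'
import numpy as np, cv2
from station import manip
def save(n,im): cv2.imwrite('pics/'+n+'.png',cv2.cvtColor(im,cv2.COLOR_RGB2BGR))
E
python3 - <<'E'
from h import *
print(manip.sense())
for n in ("scene","top"):
    im,d=manip.grab_frame(n); save(n+'0',im); np.savez('pics/'+n+'0.npz',im=im,d=d)
    c=manip.get_calibration(n); print(n,c)
print(manip.get_calibration('wrist'))
E
```

```text
pics
{'time_s': 0.0, 'joint_positions': array([-1.17296462e+00,  1.26425522e-01, -4.05831154e-02,  1.40541549e+00,
       -4.10080410e-06,  1.57083442e+00]), 'joint_vel': array([ 0.00152426,  0.00102199, -0.00053272, -0.00053653, -0.00076031,
       -0.00094339]), 'joint_torque': array([-2.54618944e-04, -4.35915720e+01,  3.52920806e+01,  1.73413195e-02,
       -5.73641000e-05, -2.17844665e-06]), 'tool_pos': array([ 0.20324841, -0.48365176,  0.24451598]), 'orientation': array([ 9.80284827e-01,  1.97587945e-01, -1.62857167e-04, -7.97442407e-04]), 'contact_force': array([-0.16590046,  0.35450506, -0.39503175]), 'wrist_torque': array([-0.03326728, -0.0310947 ,  0.01634023]), 'gripper_width': 0.08526657476666984}
scene {'intrinsics': array([[464.0940232 ,   0.        , 317.41857208],
       [  0.        , 464.0940232 , 241.91623785],
       [  0.        ,   0.        ,   1.        ]]), 'dist_coeffs': array([-0.00471521,  0.        ,  0.        ,  0.        ,  0.        ]), 'extrinsics': array([[-0.44374794,  0.89592177,  0.02029641,  0.24427367],
       [ 0.66971519,  0.34658718, -0.65677
[... 580 characters left out ...]
9662399,  1.49768616],
       [ 0.        ,  0.        ,  0.        ,  1.        ]])}
{'intrinsics': array([[425.66394013,   0.        , 326.83037336],
       [  0.        , 425.66394013, 238.01941676],
       [  0.        ,   0.        ,   1.        ]]), 'dist_coeffs': array([-0.09480921,  0.        ,  0.        ,  0.        ,  0.        ]), 'T_tool_cam': array([[ 1.02144096e-03, -9.47921437e-01, -3.18502599e-01,
         8.25078829e-02],
       [ 9.99999463e-01,  9.12296902e-04,  4.91847230e-04,
         6.35821263e-04],
       [-1.75663599e-04, -3.18502930e-01,  9.47921860e-01,
        -1.27615817e-01],
       [ 0.00000000e+00,  0.00000000e+00,  0.00000000e+00,
         1.00000000e+00]])}
```

View pics/scene0.png

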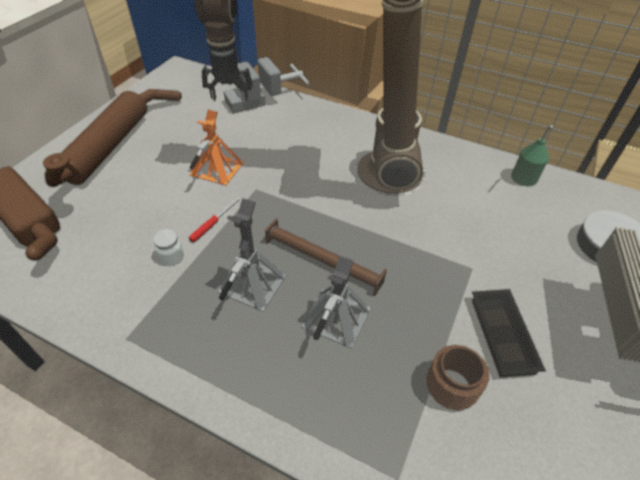

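View pics/top0.png

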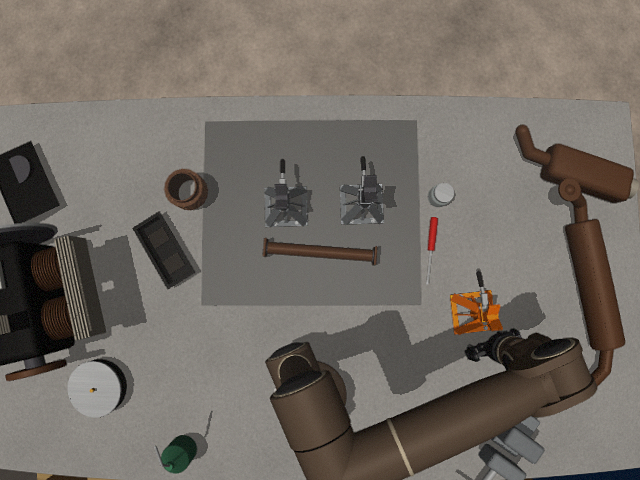

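The higher stand (mate) is at the scene's left, (245,225), and top (362,195). The lower stand is at scene (340,290), top (287,200). The pipe runs in the top view from (266,248) to (377,255). Next I'll measure all three.

```bash
cat >> h.py <<'E'
def cloud(n,d,T_world_cam=None):
    c=manip.get_calibration(n); K=c['intrinsics']; D=c['dist_coeffs']
    v,u=np.mgrid[0:480,0:640]
    p=cv2.undistortPoints(np.stack([u,v],-1).reshape(-1,1,2).astype(np.float64),K,D).reshape(480,640,2)
    P=np.concatenate([p*d[...,None],d[...,None]],-1)
    T=np.linalg.inv(c['extrinsics']) if T_world_cam is None else T_world_cam
    return P@T[:3,:3].T+T[:3,3]
E
python3 - <<'E'
from h import *
for n,crops in (("top",[(230,110,430,300)]),("scene",[(190,190,400,370)])):
    z=np.load(f'pics/{n}0.npz'); im,d=z['im'],z['d']
    W=cloud(n,d)
    a,b,c,e=crops[0]
    save(n+'crop0',cv2.resize(im[b:e,a:c],None,fx=3.8,fy=3.1,interpolation=cv2.INTER_CUBIC)[:600,:800] if 0 else cv2.resize(im[b:e,a:c],None,fx=3,fy=3,interpolation=cv2.INTER_CUBIC))
    # pipe cylinder-ish mask: rusty colour
    hsv=cv2.cvtColor(im,cv2.COLOR_RGB2HSV)
    m=(hsv[...,0]<15)&(hsv[...,1]>80)&(d>0)
    m&=(W[...,0]>.3)&(W[...,0]<.6)&(abs(W[...,1])<.28)&(W[...,2]<.08)&(W[...,2]>0.005)
    P=W[m]; print(n,'pipe n',len(P),P.min(0),P.max(0))
    if n=='top':
        body=P[(P[:,2]>.04)]
        mu=body.mean(0); u=np.linalg.svd(body[:,:2]-mu[:2])[2][0]; print('axis',mu,u,np.ptp((P[:,:2]-mu[:2])@u), )
        s=(P[:,:2]-mu[:2])@u; print('ends',mu[:2]+u*s.min(),mu[:2]+u*s.max())
    # stands: high points
    s=(W[...,2]>.17)&(W[...,2]<.32)&(W[...,0]>.4)&(W[...,0]<.75)&(abs(W[...,1])<.3)&(d>0)
    num,lab,st,_=cv2.connectedComponentsWithStats(s.astype(np.uint8))
    for i in range(1,num):
        if st[i,4]>30:
            Q=W[lab==i]; print(n,st[i],'min',Q.min(0),'max',Q.max(0),'mid',np.median(Q,0))
E
```

```text
top pipe n 1206 [ 0.41960134 -0.2058605   0.02946506] [0.50313195 0.15173127 0.06866018]
axis [ 0.46138891 -0.02632619  0.04783434] [0.0829109  0.99655696] 0.35698933619093287
ends [ 0.44648046 -0.20552   ] [0.47607876 0.15024021]
top [362 175  16  27 353] min [ 0.58352345 -0.18332407  0.17280997] max [ 0.65596482 -0.14799603  0.29565381] mid [ 0.62322534 -0.16426129  0.27716002]
top [274 184  14  26 302] min [0.57509908 0.0673304  0.17108169] max [0.6482656  0.10263879 0.21514612] mid [0.61593352 0.08484967 0.19858032]
scene pipe n 942 [ 0.42879658 -0.20415384  0.01578274] [0.50558356 0.15298983 0.06575233]
scene [227 197  29  54 739] min [ 0.58472493 -0.1841184   0.17012594] max [ 0.65743547 -0.14712913  0.29493455] mid [ 0.62184956 -0.1604505   0.26649887]
scene [328 255  26  31 433] min [0.57583083 0.06639232 0.17132105] max [0.65148308 0.10232757 0.21482361] mid [0.60301492 0.08577744 0.19800784]
```

```bash
ls pics
```

```text
scene0.npz
scene0.png
scenecrop0.png
top0.npz
top0.png
topcrop0.png
```

Request:
{"name": "carry_out", "arguments": {"increments": [[0, 0, 0.00833, 0, 0, -0.1667, 1], [0, 0, 0.00833, 0, 0, -0.1667, 1], [0, 0, 0.00833, 0, 0, -0.1667, 1], [0, 0, 0.00833, 0, 0, -0.1667, 1], [0, 0, 0.00833, 0, 0, -0.1667, 1], [0, 0, 0.00833, 0, 0, -0.1667, 1], [0, 0, 0.00833, 0, 0, -0.1667, 1], [0, 0, 0, 0, 0, 0, 1], [0, 0, 0, 0, 0, 0, 1]]}}

```text
time_s: 0.85
tool_pos: [0.2036, -0.4845, 0.4212]
orientation: [1.0, 0.016, 0.0, 0.001]
contact_force: [-0.3, -0.1, -0.4]
gripper_width: 0.085
```

View pics/scenecrop0.png

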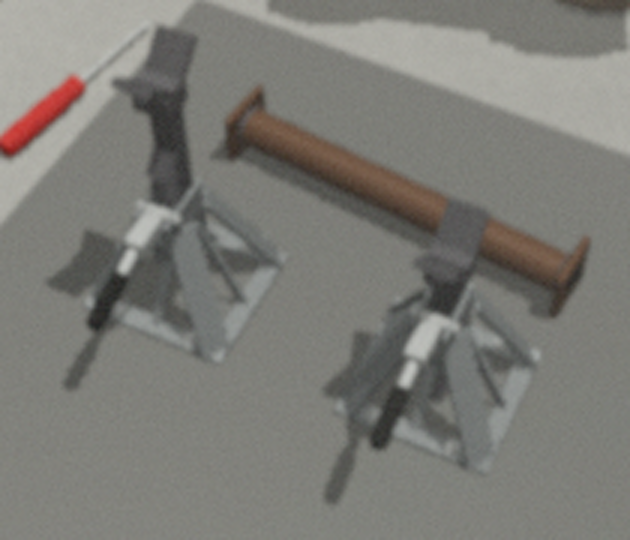

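Request:
{"name": "carry_out", "arguments": {"increments": [[0, 0, 0, 0.07, -0.09, 0, 1], [0, 0, 0, 0.142, -0.185, 0, 1], [0, 0, 0, 0.142, -0.185, 0, 1], [0, 0, 0, 0.142, -0.185, 0, 1], [0, 0, 0, 0.142, -0.185, 0, 1], [0, 0, 0, 0.142, -0.185, 0, 1], [0, 0, 0, 0.142, -0.185, 0, 1], [0, 0, 0, 0.142, -0.185, 0, 1], [0, 0, 0, 0.142, -0.185, 0, 1], [0, 0, 0, 0.142, -0.185, 0, 1], [0, 0, 0, 0.142, -0.185, 0, 1], [0, 0, 0, 0.142, -0.185, 0, 1], [0, 0, 0, 0.142, -0.185, 0, 1], [0, 0, 0, 0.142, -0.185, 0, 1], [0, 0, 0, 0.142, -0.185, 0, 1], [0, 0, 0, 0.142, -0.185, 0, 1], [0, 0, 0, 0.142, -0.185, 0, 1], [0, 0, 0, 0.142, -0.185, 0, 1], [0, 0, 0, 0.142, -0.185, 0, 1], [0, 0, 0, 0.142, -0.185, 0, 1]]}}

```text
time_s: 2.52
tool_pos: [0.6028, 0.0488, 0.419]
orientation: [0.999, 0.037, -0.002, -0.009]
contact_force: [0.1, -0.5, 1.4]
gripper_width: 0.0855
```

Request:
{"name": "carry_out", "arguments": {"increments": [[0, 0, 0, 0.07, -0.09, 0, 1], [0, 0, 0, 0, 0, 0, 1], [0, 0, 0, 0, 0, 0, 1], [0, 0, 0, 0, 0, 0, 1]]}}

```text
time_s: 2.85
tool_pos: [0.6117, 0.0545, 0.4202]
orientation: [0.999, 0.04, -0.001, -0.011]
contact_force: [1.0, 0.1, 0.5]
gripper_width: 0.0856
```

```bash
cat >> h.py <<'E'
from scipy.spatial.transform import Rotation as Ro
def wrist(name):
    s=manip.sense(); im,d=manip.grab_frame('wrist'); save(name,im)
    T=np.eye(4); T[:3,:3]=Ro.from_quat(s['orientation']).as_matrix(); T[:3,3]=s['tool_pos']
    T=T@manip.get_calibration('wrist')['T_tool_cam']
    np.savez('pics/'+name+'.npz',im=im,d=d,T=T)
    return s,im,d,cloud('wrist',d,T)
E
python3 - <<'E'
from h import *
s,im,d,W=wrist('w1'); print(s['tool_pos'],s['orientation'])
for zr in ((.17,.225),(.24,.31)):
    m=(W[...,2]>zr[0])&(W[...,2]<zr[1])&(d>.1)&(W[...,0]>.5)&(W[...,0]<.72)
    num,lab,st,_=cv2.connectedComponentsWithStats(m.astype(np.uint8))
    for i in range(1,num):
        if st[i,4]>100:
            Q=W[lab==i]; r=cv2.minAreaRect(Q[:,:2].astype(np.float32)*1000)
            print(st[i],'min',Q.min(0),'max',Q.max(0),r)
E
```

```text
[0.61173709 0.05447447 0.42023164] [ 0.99914206  0.03988616 -0.00121965 -0.01107959]
[ 278  147   44   91 3552] min [0.5779105  0.06373764 0.17159296] max [0.65289867 0.09922124 0.21201137] ((615.2420654296875, 81.78839111328125), (74.49736785888672, 34.07225036621094), 1.7288148403167725)
[ 558  181   42   52 1314] min [ 0.60873919 -0.1800006   0.17006238] max [ 0.64124399 -0.1556974   0.22480253] ((625.1625366210938, -167.99288940429688), (32.47294998168945, 24.129056930541992), 1.2056654691696167)
[ 593  195   47   96 2927] min [ 0.58575062 -0.1726053   0.24000078] max [ 0.65240129 -0.149404    0.29150365] ((619.2012939453125, -161.1776123046875), (66.73792266845703, 22.78474235534668), 0.9447376728057861)
```

View pics/w1.png

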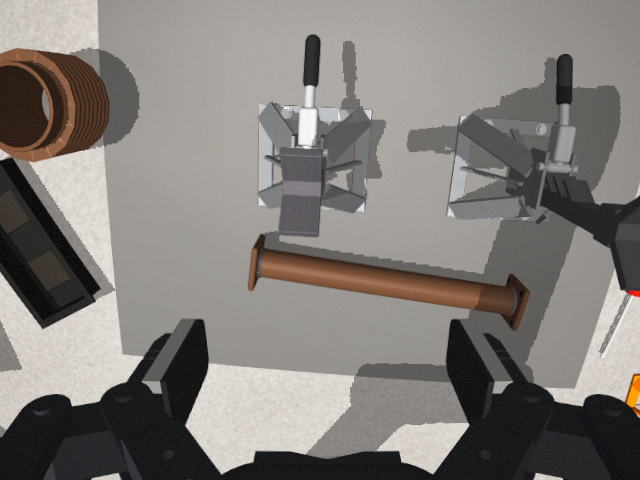

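The wrist view shows the lower saddle at (302,190) with a yaw of about 1.7°, and the pipe from (258,262) to (517,302). The tool ended slightly off in yaw and tilt, so I'll work out the correction.

```bash
cat >> h.py <<'E'
def plan(pos,yaw_deg):
    """turn (units) first, then shift (units) in the turned frame; yaw = world heading of tool x"""
    s=manip.sense(); R=Ro.from_quat(s['orientation'])
    y=np.radians(yaw_deg); G=Ro.from_matrix(np.array([[np.cos(y),np.sin(y),0],[np.sin(y),-np.cos(y),0],[0,0,-1]]))
    rv=(R.inv()*G).as_rotvec(); d=G.inv().apply(np.array(pos)-s['tool_pos'])
    print('pos',s['tool_pos'].round(4),'turn deg',np.degrees(rv).round(3),'units',(rv/2/np.pi).round(5),'shift m',d.round(4),'units',(d/.15).round(4),'F',s['contact_force'].round(1),'w',round(s['gripper_width'],4),'t',s['time_s'])
E
python3 - <<'E'
from h import *
plan([.6135,.0835,.32],1.75)
E
```

```text
pos [0.6115 0.0543 0.4209] turn deg [-1.275  0.064  2.803] units [-0.00354  0.00018  0.00779] shift m [ 0.0029 -0.0292  0.1009] units [ 0.0193 -0.1944  0.6724] F [ 0.8 -0.4 -0. ] w 0.0853 t 2.9
```

Request:
{"name": "carry_out", "arguments": {"increments": [[-0.00177, 0, 0.0039, 0, 0, 0, 1], [-0.00177, 0, 0.0039, 0, 0, 0, 1], [0, 0, 0, 0.0032, -0.0324, 0.112, 1], [0, 0, 0, 0.0032, -0.0324, 0.112, 1], [0, 0, 0, 0.0032, -0.0324, 0.112, 1], [0, 0, 0, 0.0032, -0.0324, 0.112, 1], [0, 0, 0, 0.0032, -0.0324, 0.112, 1], [0, 0, 0, 0.0032, -0.0324, 0.112, 1], [0, 0, 0, 0, 0, 0, 1], [0, 0, 0, 0, 0, 0, 1], [0, 0, 0, 0, 0, 0, 1]]}}

```text
time_s: 3.82
tool_pos: [0.6148, 0.0556, 0.3219]
orientation: [0.999, 0.04, -0.0, -0.011]
contact_force: [0.6, -0.2, 0.7]
gripper_width: 0.0854
```

```bash
python3 - <<'E'
from h import *
s,im,d,W=wrist('w2'); plan([.6135,.0835,.164],1.75)
for zr in ((.15,.225),(.18,.225),(.2,.225)):
    m=(W[...,2]>zr[0])&(W[...,2]<zr[1])&(d>.1)&(W[...,0]>.55)&(W[...,0]<.68)&(W[...,1]>.03)
    num,lab,st,_=cv2.connectedComponentsWithStats(m.astype(np.uint8))
    for i in range(1,num):
        if st[i,4]>100:
            Q=W[lab==i]; r=cv2.minAreaRect(Q[:,:2].astype(np.float32)*1000)
            print(st[i],'min',Q.min(0),'max',Q.max(0),r)
E
```

```text
pos [0.6151 0.0558 0.3222] turn deg [-1.315 -0.036  2.893] units [-0.00365 -0.0001   0.00803] shift m [-0.0007 -0.0278  0.1582] units [-0.0049 -0.1851  1.0545] F [-0.1 -0.2 -0.1] w 0.0855 t 3.8667
[ 260  173   60  118 6258] min [0.57863392 0.06377099 0.1582083 ] max [0.65287072 0.09915002 0.21219909] ((615.612060546875, 81.82757568359375), (74.07400512695312, 34.25090026855469), 1.6356146335601807)
[ 260  173   59  118 6219] min [0.57863392 0.06377099 0.18109237] max [0.65287072 0.09915002 0.21219909] ((615.612060546875, 81.82757568359375), (74.07400512695312, 34.25090026855469), 1.6356146335601807)
[ 260  173   59   29 1400] min [0.63538666 0.06564357 0.20000461] max [0.65287072 0.09915002 0.21219909] ((644.1119995117188, 82.33773803710938), (16.982553482055664, 33.49861526489258), 1.3573687076568604)
[ 260  261   55   30 1341] min [0.57863392 0.06377099 0.20002479] max [0.59530231 0.09748427 0.21124879] ((587.0496215820312, 80.64904022216797), (16.56698226928711, 33.61468505859375), 0.6515917181968689)
```

View pics/w2.png

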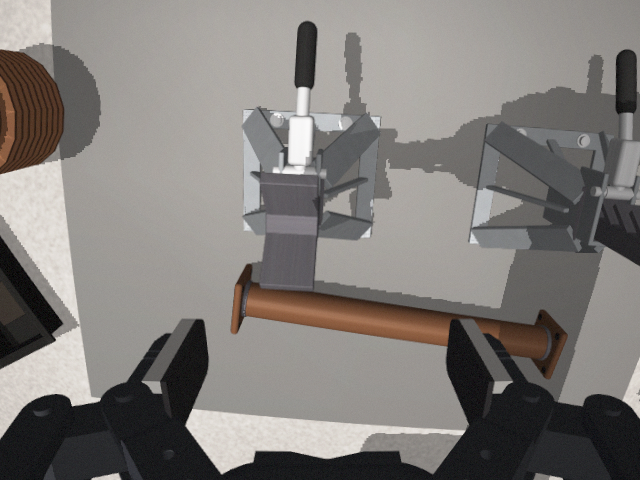

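```bash
python3 - <<'E'
from h import *
s=manip.sense(); print(s['joint_positions'].round(3), s['joint_torque'].round(2), s['joint_vel'].round(3))
E
```

```text
[0.08  0.328 0.384 1.626 0.023 3.141] [-1.000e-02 -5.486e+01  3.373e+01 -1.000e-02  7.000e-02 -0.000e+00] [ 0.003  0.     0.006 -0.005  0.     0.   ]
```

Joint 6 has hit its limit, so I'll use the half-turned grasp, about −177° about tool z.

Request:
{"name": "carry_out", "arguments": {"increments": [[0, 0, -0.01, 0, 0, 0, 1], [0, 0, -0.0195, 0, 0, 0, 1], [0, 0, -0.0195, 0, 0, 0, 1], [0, 0, -0.0195, 0, 0, 0, 1], [0, 0, -0.0195, 0, 0, 0, 1], [0, 0, -0.0195, 0, 0, 0, 1], [0, 0, -0.0195, 0, 0, 0, 1], [0, 0, -0.0195, 0, 0, 0, 1], [0, 0, -0.0195, 0, 0, 0, 1], [0, 0, -0.0195, 0, 0, 0, 1], [0, 0, -0.0195, 0, 0, 0, 1], [0, 0, -0.0195, 0, 0, 0, 1], [0, 0, -0.0195, 0, 0, 0, 1], [0, 0, -0.0195, 0, 0, 0, 1], [0, 0, -0.0195, 0, 0, 0, 1], [0, 0, -0.0195, 0, 0, 0, 1], [0, 0, -0.0195, 0, 0, 0, 1], [0, 0, -0.0195, 0, 0, 0, 1], [0, 0, -0.0195, 0, 0, 0, 1], [0, 0, -0.0195, 0, 0, 0, 1]]}}

```text
time_s: 5.53
tool_pos: [0.6153, 0.0561, 0.322]
orientation: [0.326, 0.945, 0.011, -0.004]
contact_force: [0.6, 0.4, 0.4]
gripper_width: 0.0851
```

Request:
{"name": "carry_out", "arguments": {"increments": [[0, 0, -0.0195, 0, 0, 0, 1], [0, 0, -0.0195, 0, 0, 0, 1], [0, 0, -0.0195, 0, 0, 0, 1], [0, 0, -0.0195, 0, 0, 0, 1], [0, 0, -0.0195, 0, 0, 0, 1], [0, 0, -0.014, 0, 0, 0, 1], [0, 0, 0, 0, 0, 0, 1], [0, 0, 0, 0, 0, 0, 1]]}}

```text
time_s: 6.2
tool_pos: [0.6152, 0.0562, 0.3216]
orientation: [-0.014, 1.0, 0.012, -0.0]
contact_force: [-0.1, 0.1, -0.7]
gripper_width: 0.0853
```

```bash
python3 - <<'E'
from h import *
plan([.6145,.083,.320],181.65)
E
```

```text
pos [0.6152 0.0562 0.3216] turn deg [ 1.321 -0.031 -0.003] units [ 3.67e-03 -9.00e-05 -1.00e-05] shift m [-0.      0.0268  0.0016] units [-0.0003  0.1788  0.0103] F [-0.1  0.1 -0.7] w 0.0853 t 6.2
```

Request:
{"name": "carry_out", "arguments": {"increments": [[0.00367, 0, 0, 0, 0, 0, 1], [0, 0, 0, 0, 0.06, 0.01, 1], [0, 0, 0, 0, 0.06, 0, 1], [0, 0, 0, 0, 0.059, 0, 1], [0, 0, 0, 0, 0, 0, 1], [0, 0, 0, 0, 0, 0, 1], [0, 0, 0, 0, 0, 0, 1]]}}

```text
time_s: 6.78
tool_pos: [0.614, 0.0836, 0.319]
orientation: [-0.016, 1.0, -0.0, -0.001]
contact_force: [0.3, 0.1, 0.1]
gripper_width: 0.0856
```

```bash
python3 - <<'E'
from h import *
s,im,d,W=wrist('w3'); plan([.6145,.083,.164],181.65)
for zr in ((.15,.225),(.18,.225),(.2,.225)):
    m=(W[...,2]>zr[0])&(W[...,2]<zr[1])&(d>.1)&(W[...,0]>.55)&(W[...,0]<.68)&(W[...,1]>.03)
    num,lab,st,_=cv2.connectedComponentsWithStats(m.astype(np.uint8))
    for i in range(1,num):
        if st[i,4]>100:
            Q=W[lab==i]; r=cv2.minAreaRect(Q[:,:2].astype(np.float32)*1000)
            print(st[i],'min',Q.min(0),'max',Q.max(0),r)
E
```

```text
pos [0.614  0.0833 0.319 ] turn deg [-0.009 -0.124  0.168] units [-2.0e-05 -3.4e-04  4.7e-04] shift m [-0.0005 -0.0003  0.155 ] units [-0.0031 -0.002   1.0334] F [ 0.4 -0.1 -1.1] w 0.0853 t 6.8333
[ 295  180   59  117 6348] min [0.57829851 0.06379909 0.18263463] max [0.65215193 0.0995575  0.21153316] ((615.4924926757812, 81.55530548095703), (74.05232238769531, 34.111122131347656), 1.7273139953613281)
[ 295  180   59  117 6348] min [0.57829851 0.06379909 0.18263463] max [0.65215193 0.0995575  0.21153316] ((615.4924926757812, 81.55530548095703), (74.05232238769531, 34.111122131347656), 1.7273139953613281)
[ 295  180   59   27 1450] min [0.57829851 0.06379909 0.20000709] max [0.59570584 0.0978532  0.21153316] ((586.9607543945312, 80.77827453613281), (16.838285446166992, 33.973716735839844), 1.4960911273956299)
[ 297  269   55   28 1373] min [0.63548735 0.06528953 0.20001217] max [0.65215193 0.0995575  0.21142517] ((644.0621337890625, 82.41887664794922), (16.693981170654297, 33.99016571044922), 1.330409288406372)
```

View pics/w3.png

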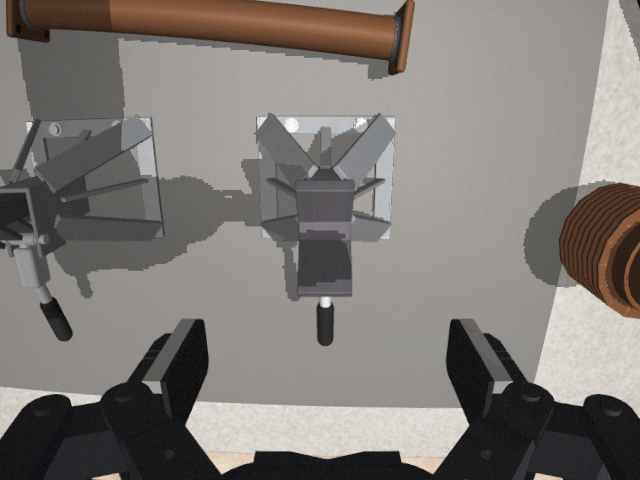

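The half-turned view gives the same centre, (0.6155, 0.0816), so the wrist calibration agrees with itself. I'll descend onto the hub with the jaws open.

Request:
{"name": "carry_out", "arguments": {"increments": [[0, -0.0003, 0.0005, -0.008, -0.009, 0.05, 1], [0, 0, 0, 0, 0, 0.12, 1], [0, 0, 0, 0, 0, 0.12, 1], [0, 0, 0, 0, 0, 0.12, 1], [0, 0, 0, 0, 0, 0.12, 1], [0, 0, 0, 0, 0, 0.12, 1], [0, 0, 0, 0, 0, 0.1, 1], [0, 0, 0, 0, 0, 0.1, 1], [0, 0, 0, 0, 0, 0.08, 1], [0, 0, 0, 0, 0, 0.06, 1], [0, 0, 0, 0, 0, 0.043, 1], [0, 0, 0, 0, 0, 0, 1], [0, 0, 0, 0, 0, 0, 1]]}}

```text
time_s: 7.92
tool_pos: [0.6152, 0.0818, 0.1641]
orientation: [-0.014, 1.0, -0.0, -0.0]
contact_force: [-0.1, 0.4, 0.5]
gripper_width: 0.0854
```

```bash
python3 - <<'E'
from h import *
plan([.6152,.082,.164],181.65)
wrist('w4')
E
```

```text
pos [0.6152 0.0818 0.1641] turn deg [ 0.    -0.021 -0.034] units [ 0.e+00 -6.e-05 -9.e-05] shift m [0.     0.0002 0.0001] units [0.0001 0.0016 0.0006] F [-0.1  0.4  0.5] w 0.0854 t 7.9167
```

View pics/w4.png

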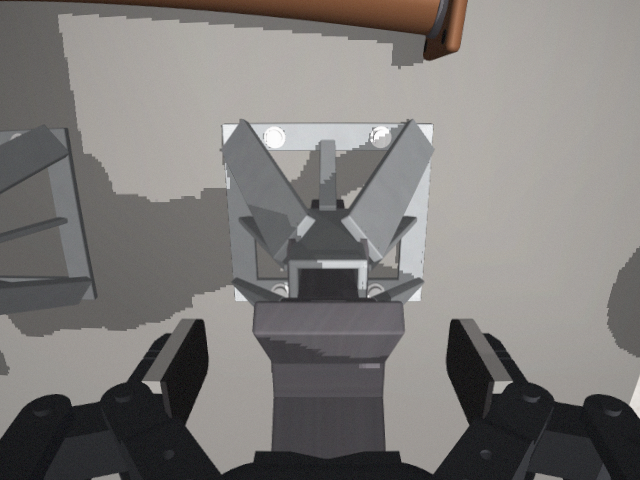

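Saddle and hub sit centred between the pads (midline about x=328), so I'll close.

Request:
{"name": "carry_out", "arguments": {"increments": [[0, 0, 0, 0, 0, 0, -1], [0, 0, 0, 0, 0, 0, -1], [0, 0, 0, 0, 0, 0, -1], [0, 0, 0, 0, 0, 0, -1], [0, 0, 0, 0, 0, 0, -1], [0, 0, 0, 0, 0, 0, -1], [0, 0, 0, 0, 0, 0, -1], [0, 0, 0, 0, 0, 0, -1], [0, 0, 0, 0, 0, 0, -1], [0, 0, 0, 0, 0, 0, -1]], "grip_force": 70}}

```text
time_s: 8.8
tool_pos: [0.6154, 0.0821, 0.1644]
orientation: [-0.014, 1.0, 0.0, 0.0]
contact_force: [0.4, 0.6, 4.1]
gripper_width: 0.0331
```

```bash
python3 - <<'E'
from h import *
plan([.6152,.082,.164],181.65)
E
```

```text
pos [0.6154 0.0821 0.1644] turn deg [ 0.017  0.025 -0.012] units [ 5.e-05  7.e-05 -3.e-05] shift m [ 0.0002 -0.0001  0.0004] units [ 0.0013 -0.0005  0.0029] F [0.4 0.6 4.1] w 0.0331 t 8.8
```

Request:
{"name": "carry_out", "arguments": {"increments": [[0, 0, 0, 0, 0, -0.02, -1], [0, 0, 0, 0, 0, -0.04, -1], [0, 0, 0, 0, 0, -0.04, -1], [0, 0, 0, 0, 0, -0.04, -1], [0, 0, 0, 0, 0, -0.04, -1], [0, 0, 0, 0, 0, -0.04, -1], [0, 0, 0, 0, 0, -0.04, -1], [0, 0, 0, 0, 0, -0.04, -1], [0, 0, 0, 0, 0, -0.04, -1], [0, 0, 0, 0, 0, 0, -1]]}}

```text
time_s: 9.63
tool_pos: [0.6153, 0.0821, 0.2147]
orientation: [-0.014, 1.0, 0.0, -0.001]
contact_force: [2.9, 1.9, -6.3]
gripper_width: 0.0333
```

```bash
python3 - <<'E'
from h import *
plan([.6152,.082,.258],181.65)
wrist('w5')
E
```

```text
pos [0.6153 0.0821 0.2147] turn deg [ 0.007 -0.065 -0.012] units [ 2.0e-05 -1.8e-04 -3.0e-05] shift m [ 0.0001 -0.     -0.0433] units [ 0.001  -0.0003 -0.2884] F [ 2.9  1.9 -6.3] w 0.0333 t 9.6333
```

View pics/w5.png

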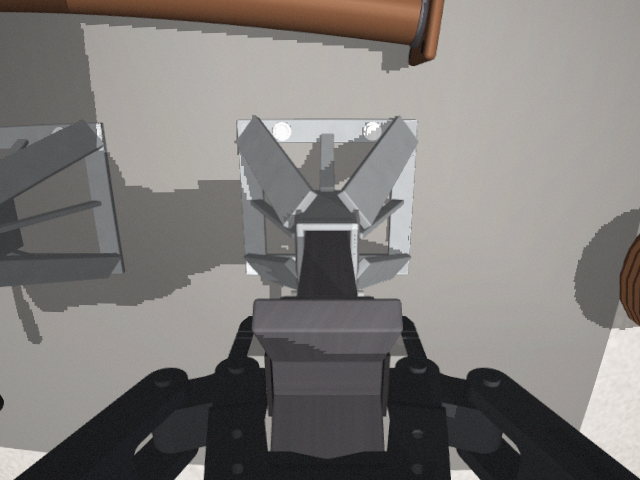

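The column rose about 50 mm with the hub still firmly held. Now another 43 mm.

Request:
{"name": "carry_out", "arguments": {"increments": [[0, 0, 0, 0, 0, -0.03, -1], [0, 0, 0, 0, 0, -0.04, -1], [0, 0, 0, 0, 0, -0.04, -1], [0, 0, 0, 0, 0, -0.04, -1], [0, 0, 0, 0, 0, -0.04, -1], [0, 0, 0, 0, 0, -0.04, -1], [0, 0, 0, 0, 0, -0.03, -1], [0, 0, 0, 0, 0, -0.03, -1], [0, 0, 0, 0, 0, 0, -1], [0, 0, 0, 0, 0, 0, -1]]}}

```text
time_s: 10.52
tool_pos: [0.6153, 0.082, 0.259]
orientation: [-0.014, 1.0, 0.0, 0.0]
contact_force: [3.2, 2.8, -4.0]
gripper_width: 0.0332
```

```bash
python3 - <<'E'
from h import *
plan([.6152,.082,.2444],181.65)
W=[]
for n in ('scene','top'):
    im,d=manip.grab_frame(n); C=cloud(n,d); np.savez('pics/%s2.npz'%n,im=im,d=d)
    for a,b in ((.03,.14),(-.22,-.11)):
        m=(C[...,2]>.18)&(C[...,2]<.33)&(C[...,0]>.5)&(C[...,0]<.72)&(C[...,1]>a)&(C[...,1]<b)&(d>0)
        print(n,m.sum(), C[m].max(0) if m.any() else '')
    if n=='scene': save('scene2',cv2.resize(im[190:370,190:400],None,fx=3,fy=3,interpolation=cv2.INTER_CUBIC))
E
```

```text
pos [0.6153 0.082  0.259 ] turn deg [ 0.014  0.025 -0.013] units [ 4.e-05  7.e-05 -4.e-05] shift m [ 0.0001 -0.      0.0146] units [ 0.0009 -0.0001  0.0971] F [ 3.2  2.8 -4. ] w 0.0332 t 10.5167
scene 1134 [0.65121265 0.13944421 0.3299815 ]
scene 675 [ 0.65831582 -0.1461403   0.29395755]
top 29 [0.61510021 0.05019029 0.32746419]
top 352 [ 0.65604427 -0.14793431  0.29819561]
```

View pics/scene2.png

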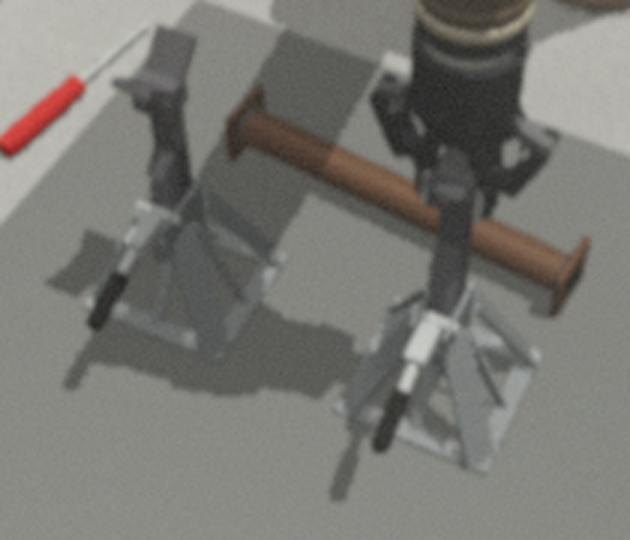

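The lever is back home at (400,400) in the crop, with the column at about 0.0946. Lowering gently now.

Request:
{"name": "carry_out", "arguments": {"increments": [[0, 0, 0, 0, 0, 0.015, -1], [0, 0, 0, 0, 0, 0.015, -1], [0, 0, 0, 0, 0, 0.015, -1], [0, 0, 0, 0, 0, 0.012, -1], [0, 0, 0, 0, 0, 0.008, -1], [0, 0, 0, 0, 0, 0.006, -1], [0, 0, 0, 0, 0, 0.006, -1], [0, 0, 0, 0, 0, 0.004, -1], [0, 0, 0, 0, 0, 0, -1], [0, 0, 0, 0, 0, 0, -1]]}}

```text
time_s: 11.45
tool_pos: [0.6153, 0.0821, 0.2458]
orientation: [-0.014, 1.0, 0.0, -0.0]
contact_force: [4.5, 3.5, -5.0]
gripper_width: 0.0332
```

Request:
{"name": "carry_out", "arguments": {"increments": [[0, 0, 0, 0, 0, 0.004, -1], [0, 0, 0, 0, 0, 0.004, -1], [0, 0, 0, 0, 0, 0.004, -1], [0, 0, 0, 0, 0, 0, -1], [0, 0, 0, 0, 0, 0, -1]]}}

```text
time_s: 11.87
tool_pos: [0.6153, 0.082, 0.2447]
orientation: [-0.014, 1.0, 0.0, 0.0]
contact_force: [3.7, 3.0, -1.6]
gripper_width: 0.0334
```

Request:
{"name": "carry_out", "arguments": {"increments": [[0, 0, 0, 0, 0, 0.004, -1], [0, 0, 0, 0, 0, 0.004, -1], [0, 0, 0, 0, 0, 0, -1], [0, 0, 0, 0, 0, 0, -1]]}}

```text
time_s: 12.2
tool_pos: [0.6154, 0.082, 0.2444]
orientation: [-0.014, 1.0, 0.0, 0.001]
contact_force: [1.4, 3.5, 6.5]
gripper_width: 0.0331
```

Request:
{"name": "carry_out", "arguments": {"increments": [[0, 0, 0, 0, 0, 0.004, -1], [0, 0, 0, 0, 0, 0.004, -1], [0, 0, 0, 0, 0, 0, -1], [0, 0, 0, 0, 0, 0, -1]]}}

```text
time_s: 12.53
tool_pos: [0.6154, 0.082, 0.2441]
orientation: [-0.014, 1.0, 0.0, 0.001]
contact_force: [0.9, 3.3, 9.1]
gripper_width: 0.0332
```

It is seated: z has stopped at 0.244 and the force reversed to +9 N. I'll release it.

Request:
{"name": "carry_out", "arguments": {"increments": [[0, 0, 0, 0, 0, 0, -0.1], [0, 0, 0, 0, 0, 0, 0], [0, 0, 0, 0, 0, 0, 0.5], [0, 0, 0, 0, 0, 0, 1], [0, 0, 0, 0, 0, 0, 1], [0, 0, 0, 0, 0, 0, 1], [0, 0, 0, 0, 0, 0, 1], [0, 0, 0, 0, 0, 0, 1]]}}

```text
time_s: 13.2
tool_pos: [0.6152, 0.0819, 0.2421]
orientation: [-0.014, 1.0, -0.0, -0.0]
contact_force: [0.2, -0.0, 0.4]
gripper_width: 0.0857
```

Request:
{"name": "carry_out", "arguments": {"increments": [[0, 0, 0, 0, 0, -0.05, 1], [0, 0, 0, 0, 0, -0.1, 1], [0, 0, 0, 0, 0, -0.15, 1], [0, 0, 0, 0, 0, -0.15, 1], [0, 0, 0, 0, 0, -0.15, 1], [0, 0, 0, 0, 0, -0.15, 1], [0, 0, 0, 0, 0, -0.1, 1], [0, 0, 0, 0, 0, 0, 1], [0, 0, 0, 0, 0, 0, 1]]}}

```text
time_s: 13.95
tool_pos: [0.6158, 0.082, 0.3704]
orientation: [-0.014, 1.0, 0.0, 0.001]
contact_force: [0.1, -0.1, -0.4]
gripper_width: 0.0856
```

```bash
python3 - <<'E'
from h import *
plan([.461,-.027,.30],85.2)
s,im,d,C=wrist('w6')
m=(C[...,2]>.24)&(C[...,2]<.33)&(C[...,0]>.5)&(C[...,0]<.72)&(C[...,1]>.03)&(C[...,1]<.14)&(d>0.1)
Q=C[m]; print('wrist saddle',Q.min(0),Q.max(0),cv2.minAreaRect(Q[:,:2].astype(np.float32)*1000))
for n in ('scene','top'):
    im,d=manip.grab_frame(n); C=cloud(n,d)
    for a,b in ((.03,.14),(-.22,-.11)):
        m=(C[...,2]>.18)&(C[...,2]<.32)&(C[...,0]>.5)&(C[...,0]<.72)&(C[...,1]>a)&(C[...,1]<b)&(d>0)
        print(n,m.sum(), C[m].min(0),C[m].max(0) if m.any() else '')
    if n=='scene': save('scene3',cv2.resize(im[190:370,190:400],None,fx=3,fy=3,interpolation=cv2.INTER_CUBIC))
E
```

```text
pos [0.6158 0.082  0.3704] turn deg [9.9000e-02 7.4000e-02 9.6435e+01] units [2.7000e-04 2.1000e-04 2.6787e-01] shift m [-0.1216 -0.1451  0.0704] units [-0.8104 -0.9674  0.4697] F [ 0.1 -0.1 -0.4] w 0.0856 t 13.95
wrist saddle [0.57837845 0.06359334 0.26192915] [0.65177737 0.09944267 0.29107553] ((615.0364990234375, 81.54737091064453), (72.75607299804688, 34.20028305053711), 1.7616018056869507)
scene 698 [0.57541208 0.06691488 0.1801077 ] [0.65134533 0.10185488 0.29563692]
scene 679 [ 0.5841999  -0.1856561   0.18017678] [ 0.65812393 -0.14547981  0.29426427]Traceback (most recent call last):
  File "<stdin>", line 10, in <module>
    return umr_minimum(a, axis, None, out, keepdims, initial, where)
ValueError: zero-size array to reduction operation minimum which has no identity
```

View pics/scene3.png

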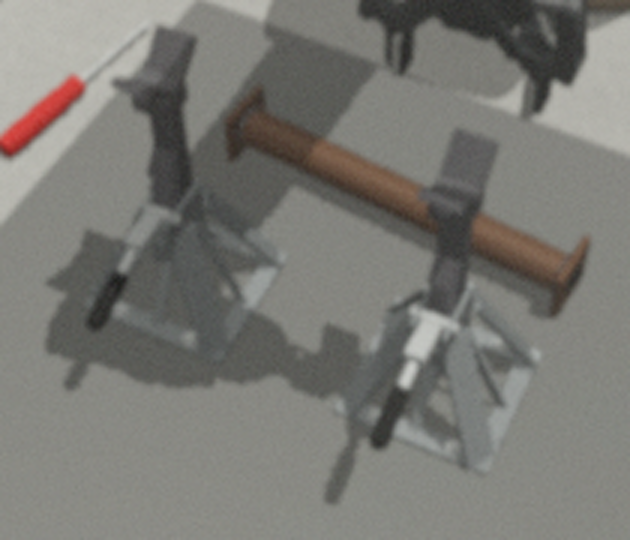

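Both saddle tops are now equal in height (about 0.295 in the scene view) and the lever is home. Next is the pipe: turn +96.4° and move above it.

Request:
{"name": "carry_out", "arguments": {"increments": [[0, 0, 0.012, 0, 0, 0, 1], [0, 0, 0.0192, 0, 0, 0, 1], [0, 0, 0.0192, 0, 0, 0, 1], [0, 0, 0.0192, 0, 0, 0, 1], [0, 0, 0.0192, 0, 0, 0, 1], [0, 0, 0.0192, 0, 0, 0, 1], [0, 0, 0.0192, 0, 0, 0, 1], [0, 0, 0.0192, 0, 0, 0, 1], [0, 0, 0.0192, 0, 0, 0, 1], [0, 0, 0.0192, 0, 0, 0, 1], [0, 0, 0.0192, 0, 0, 0, 1], [0, 0, 0.0192, 0, 0, 0, 1], [0, 0, 0.0192, 0, 0, 0, 1], [0, 0, 0.0192, 0, 0, 0, 1], [0, 0, 0.0063, 0, 0, 0, 1]]}}

```text
time_s: 15.35
tool_pos: [0.6149, 0.0818, 0.3683]
orientation: [0.738, 0.675, -0.001, -0.001]
contact_force: [-0.2, -0.2, -0.6]
gripper_width: 0.0855
```

Request:
{"name": "carry_out", "arguments": {"increments": [[0, 0, 0, -0.06, -0.06, 0, 1], [0, 0, 0, -0.12, -0.14, 0, 1], [0, 0, 0, -0.12, -0.14, 0, 1], [0, 0, 0, -0.12, -0.14, 0, 1], [0, 0, 0, -0.12, -0.14, 0, 1], [0, 0, 0, -0.12, -0.14, 0.13, 1], [0, 0, 0, -0.1, -0.14, 0.13, 1], [0, 0, 0, -0.05, -0.067, 0.12, 1], [0, 0, 0, 0, 0, 0, 1], [0, 0, 0, 0, 0, 0, 1], [0, 0, 0, 0, 0, 0, 1]]}}

```text
time_s: 16.27
tool_pos: [0.461, -0.0268, 0.313]
orientation: [0.736, 0.677, 0.0, -0.0]
contact_force: [0.3, 0.0, -0.2]
gripper_width: 0.0854
```

```bash
python3 - <<'E'
from h import *
s,im,W_,C=wrist('w7'); d=W_
print(s['joint_positions'].round(2))
hsv=cv2.cvtColor(im,cv2.COLOR_RGB2HSV)
m=(hsv[...,0]<15)&(hsv[...,1]>80)&(d>.1)&(C[...,0]>.35)&(C[...,0]<.55)&(C[...,2]<.08)&(C[...,2]>.02)&(abs(C[...,1])<.25)
num,lab,st,_=cv2.connectedComponentsWithStats(m.astype(np.uint8)); i=1+np.argmax(st[1:,4]); m=lab==i
P=C[m]; print(st[i],P.min(0),P.max(0))
# body: bin along y, use the ridge (max z)
top=P[(P[:,1]>-.17)&(P[:,1]<.12)]
k=np.polyfit(top[:,1],top[:,0],1); 
for it in range(3):
    # ridge: points within 3mm of max z per bin
    sel=[]
    for a in np.arange(-.17,.12,.01):
        b=top[(top[:,1]>=a)&(top[:,1]<a+.01)]
        if len(b)>20: 
            t=b[b[:,2]>np.percentile(b[:,2],98)-.006]; sel.append([a+.005,(t[:,0].min()+t[:,0].max())/2,(b[:,0].min()+b[:,0].max())/2,np.percentile(b[:,2],98),np.ptp(b[:,0])])
    sel=np.array(sel)
print(sel[::4].round(4)); k=np.polyfit(sel[:,0],sel[:,1],1); print('x=',k,'yaw',np.degrees(np.arctan(-k[0])))
u=np.array([k[0],1])/np.hypot(k[0],1); t=P[:,:2]@u; e=[t.min(),t.max()]
print('len',np.ptp(e)); ym=np.mean(e)
# point on line with u-proj = ym
p0=np.array([k[1],0]); c=p0+u*(ym-p0@u); print('centre',c)
plan([c[0],c[1],.025],90-np.degrees(np.arctan(k[0])))
E
```

```text
[-0.06  0.02 -0.01  1.54  0.    1.6 ]
[  303     0    56   360 13757] [ 0.42175542 -0.20917832  0.02004449] [0.49636674 0.13791195 0.06113354]
[[-0.165   0.4533  0.4542  0.0487  0.0361]
 [-0.125   0.457   0.4575  0.0489  0.0373]
 [-0.085   0.46    0.4607  0.0493  0.036 ]
 [-0.045   0.4631  0.4639  0.0492  0.0373]
 [-0.005   0.4668  0.4671  0.0491  0.036 ]
 [ 0.035   0.4701  0.4704  0.0488  0.0369]
 [ 0.075   0.473   0.4733  0.0489  0.0363]
 [ 0.115   0.4767  0.4763  0.0487  0.036 ]]
x= [0.08227995 0.46701983] yaw -4.703698351132087
len 0.34592743478598775
centre [ 0.46405925 -0.0359818 ]
pos [ 0.4614 -0.0267  0.3134] turn deg [ 0.046 -0.008 -0.08 ] units [ 1.3e-04 -2.0e-05 -2.2e-04] shift m [-0.0091  0.0034  0.2884] units [-0.0605  0.0225  1.9224] F [-0.4  0.1 -0.1] w 0.0856 t 16.3167
```

View pics/w7.png

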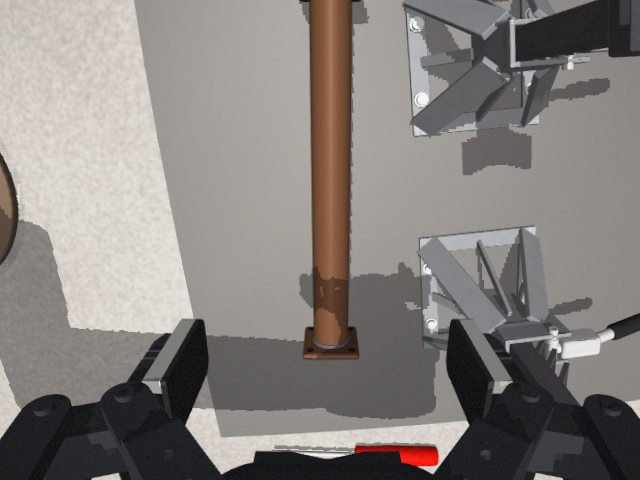

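The pipe's near flange is at (332,343), and the far one is cut off at the image top. Its centre follows from the near end plus 180 mm: (0.4646, −0.029), yaw −4.7°. Descending to grasp there.

Request:
{"name": "carry_out", "arguments": {"increments": [[0, 0, 0, -0.0135, 0.0225, 0.1, 1], [0, 0, 0, 0, 0, 0.18, 1], [0, 0, 0, 0, 0, 0.18, 1], [0, 0, 0, 0, 0, 0.18, 1], [0, 0, 0, 0, 0, 0.18, 1], [0, 0, 0, 0, 0, 0.18, 1], [0, 0, 0, 0, 0, 0.18, 1], [0, 0, 0, 0, 0, 0.18, 1], [0, 0, 0, 0, 0, 0.15, 1], [0, 0, 0, 0, 0, 0.12, 1], [0, 0, 0, 0, 0, 0.1, 1], [0, 0, 0, 0, 0, 0.08, 1], [0, 0, 0, 0, 0, 0.06, 1], [0, 0, 0, 0, 0, 0.04, 1], [0, 0, 0, 0, 0, 0, 1], [0, 0, 0, 0, 0, 0, 1]]}}

```text
time_s: 17.65
tool_pos: [0.4643, -0.0292, 0.0265]
orientation: [0.736, 0.677, -0.0, -0.0]
contact_force: [0.4, -0.2, 1.1]
gripper_width: 0.0854
```

```bash
python3 - <<'E'
from h import *
plan([.4646,-.029,.026],85.3)
wrist('w8')
E
```

```text
pos [ 0.4643 -0.0292  0.0265] turn deg [-0.002  0.    -0.094] units [-1.0e-05  0.0e+00 -2.6e-04] shift m [0.0002 0.0003 0.0005] units [0.0013 0.0021 0.0036] F [ 0.4 -0.2  1.1] w 0.0854 t 17.65
```

View pics/w8.png

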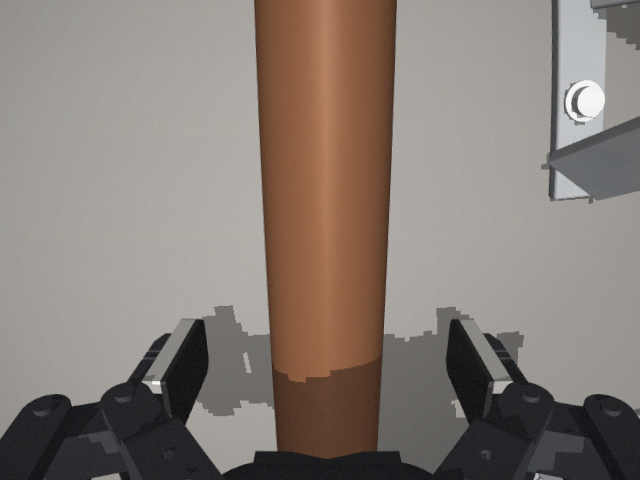

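The pipe is centred between the pads (midline about x=328), so I'll close and lift.

Request:
{"name": "carry_out", "arguments": {"increments": [[0, 0, 0, 0, 0, 0, -1], [0, 0, 0, 0, 0, 0, -1], [0, 0, 0, 0, 0, 0, -1], [0, 0, 0, 0, 0, 0, -1], [0, 0, 0, 0, 0, 0, -1], [0, 0, 0, 0, 0, 0, -1], [0, 0, 0, 0, 0, 0, -1], [0, 0, 0, 0, 0, 0, -1], [0, 0, 0, 0, 0, 0, -1], [0, 0, 0, 0, 0, 0, -1]], "grip_force": 80}}

```text
time_s: 18.53
tool_pos: [0.4642, -0.0294, 0.0271]
orientation: [0.736, 0.677, 0.0, 0.0]
contact_force: [-1.3, 0.1, 5.1]
gripper_width: 0.0359
```

Request:
{"name": "carry_out", "arguments": {"increments": [[0, 0, 0, 0, 0, -0.02, -1], [0, 0, 0, 0, 0, -0.05, -1], [0, 0, 0, 0, 0, -0.08, -1], [0, 0, 0, 0, 0, -0.12, -1], [0, 0, 0, 0, 0, -0.15, -1], [0, 0, 0, 0, 0, -0.15, -1], [0, 0, 0, 0, 0, -0.15, -1], [0, 0, 0, 0, 0, -0.15, -1], [0, 0, 0, 0, 0, -0.15, -1], [0, 0, 0, 0, 0, -0.15, -1], [0, 0, 0, 0, 0, -0.15, -1], [0, 0, 0, 0, 0, -0.15, -1], [0, 0, 0, 0, 0, -0.15, -1], [0, 0, 0, 0, 0, -0.15, -1], [0, 0, 0, 0, 0, -0.15, -1], [0, 0, 0, 0, 0, -0.15, -1], [0, 0, 0, 0, 0, -0.1, -1], [0, 0, 0, 0, 0, -0.05, -1], [0, 0, 0, 0, 0, 0, -1], [0, 0, 0, 0, 0, 0, -1]]}}

```text
time_s: 20.2
tool_pos: [0.4636, -0.0293, 0.3585]
orientation: [0.736, 0.677, -0.0, -0.001]
contact_force: [0.3, 1.0, -6.7]
gripper_width: 0.0357
```

```bash
python3 - <<'E'
from h import *
plan([.619,-.0434,.360],91.75)
s,im,d,C=wrist('w9')
im2,d2=manip.grab_frame('scene'); save('scene4',im2); np.savez('pics/scene4.npz',im=im2,d=d2)
for n,im,d,C in (('w',im,d,C),('scene',im2,d2,cloud('scene',d2))):
    hsv=cv2.cvtColor(im,cv2.COLOR_RGB2HSV)
    m=(hsv[...,0]<15)&(hsv[...,1]>80)&(d>.1)&(C[...,0]>.38)&(C[...,0]<.55)&(C[...,2]<.45)&(C[...,2]>.3)&(abs(C[...,1])<.26)
    P=C[m]; print(n,m.sum(),P.min(0),P.max(0))
    b=P[(P[:,1]>-.19)&(P[:,1]<.12)]
    ys=np.arange(-.19,.12,.02); r=[]
    for a in ys:
        q=b[(b[:,1]>=a)&(b[:,1]<a+.02)]
        if len(q)>15: r.append([a+.01,np.percentile(q[:,2],97),(q[:,0].min()+q[:,0].max())/2])
    r=np.array(r); print(np.polyfit(r[:,0],r[:,1],1),np.polyfit(r[:,0],r[:,2],1)); print(r.round(4))
E
```

```text
pos [ 0.4636 -0.0293  0.3585] turn deg [-8.20e-02 -3.00e-03 -6.56e+00] units [-2.300e-04 -1.000e-05 -1.822e-02] shift m [-0.0189  0.1549 -0.0015] units [-0.1258  1.0326 -0.0102] F [ 0.3  1.  -6.7] w 0.0357 t 20.2
w 48590 [ 0.42346567 -0.07210675  0.36303191] [0.4914843  0.07803532 0.40278534]
[-0.02505213  0.37932176] [0.11025719 0.46532274]
[[-0.06    0.3798  0.4623]
 [-0.04    0.3799  0.453 ]
 [-0.02    0.3798  0.4655]
 [-0.      0.3798  0.4668]
 [ 0.02    0.3799  0.4688]
 [ 0.04    0.38    0.4704]
 [ 0.06    0.3795  0.4718]
 [ 0.08    0.374   0.4729]]
scene 806 [ 0.44764874 -0.18976807  0.36728936] [0.50588595 0.15382883 0.39437624]
[0.0031251  0.38249237] [0.05398308 0.47115421]
[[-0.02    0.3822  0.4671]
 [-0.      0.3826  0.4729]
 [ 0.02    0.3827  0.4736]
 [ 0.04    0.3826  0.4745]
 [ 0.06    0.3829  0.4743]
 [ 0.08    0.3829  0.4764]
 [ 0.1     0.3827  0.4745]
 [ 0.12    0.3827  0.4777]]
```

View pics/scene4.png

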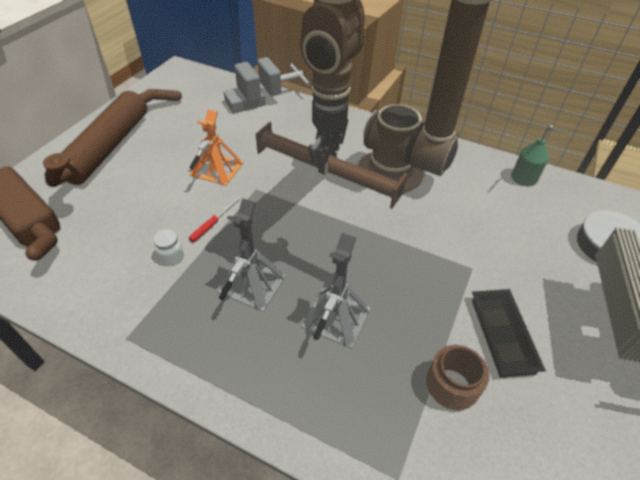

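View pics/w9.png

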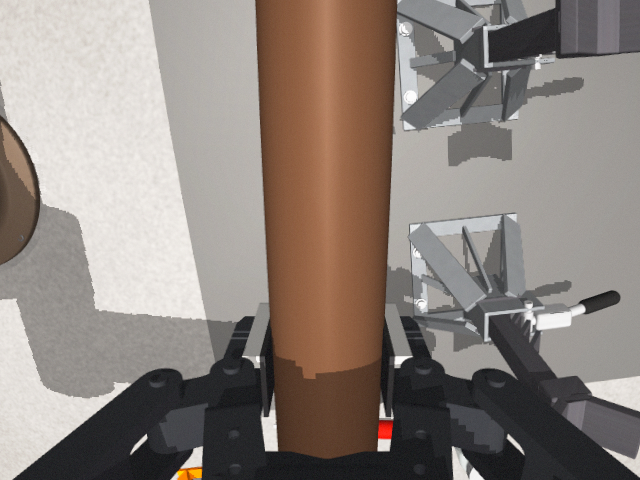

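The pipe is held level, with the ridge at 0.380 all along, about 2.5 mm above TCP plus radius. Moving over the saddles.

Request:
{"name": "carry_out", "arguments": {"increments": [[0, 0, -0.0046, 0, 0, 0, -1], [0, 0, -0.0046, 0, 0, 0, -1], [0, 0, -0.0045, 0, 0, 0, -1], [0, 0, -0.0045, 0, 0, 0, -1], [0, 0, 0, -0.006, 0.04, 0, -1], [0, 0, 0, -0.01, 0.08, 0, -1], [0, 0, 0, -0.015, 0.12, 0, -1], [0, 0, 0, -0.015, 0.13, 0, -1], [0, 0, 0, -0.015, 0.13, 0, -1], [0, 0, 0, -0.015, 0.13, 0, -1], [0, 0, 0, -0.015, 0.13, 0, -1], [0, 0, 0, -0.015, 0.12, 0, -1], [0, 0, 0, -0.01, 0.08, 0, -1], [0, 0, 0, -0.01, 0.05, 0, -1], [0, 0, 0, 0, 0.023, 0, -1], [0, 0, 0, 0, 0, 0, -1], [0, 0, 0, 0, 0, 0, -1], [0, 0, 0, 0, 0, 0, -1]]}}

```text
time_s: 21.8
tool_pos: [0.6187, -0.0434, 0.3596]
orientation: [0.696, 0.718, -0.0, -0.0]
contact_force: [-0.4, -0.4, -6.2]
gripper_width: 0.0358
```

```bash
python3 - <<'E'
from h import *
plan([.619,-.0434,.2845],91.75)
s,im,d,C=wrist('w10')
for n in ('top','scene'):
    im2,d2=manip.grab_frame(n); save(n+'5',cv2.resize(im2[130:300,190:450] if n=='top' else im2[150:370,190:400],None,fx=2.6,fy=2.6,interpolation=cv2.INTER_CUBIC))
    C=cloud(n,d2);im=im2;d=d2
    hsv=cv2.cvtColor(im,cv2.COLOR_RGB2HSV)
    m=(hsv[...,0]<15)&(hsv[...,1]>80)&(d>.1)&(C[...,0]>.56)&(C[...,0]<.7)&(C[...,2]<.42)&(C[...,2]>.32)&(abs(C[...,1])<.26)
    P=C[m]; print(n,m.sum(),P.min(0),P.max(0))
    for a in np.arange(-.21,.15,.03):
        q=P[(P[:,1]>=a)&(P[:,1]<a+.02)]
        if len(q)>15: print(round(a+.01,3),np.percentile(q[:,2],97).round(4),((q[:,0].min()+q[:,0].max())/2).round(4))
E
```

```text
pos [ 0.6187 -0.0434  0.3596] turn deg [-0.007 -0.    -0.013] units [-2.e-05 -0.e+00 -4.e-05] shift m [0.     0.0003 0.0751] units [0.     0.0022 0.5004] F [-0.4 -0.4 -6.2] w 0.0358 t 21.8
top 1120 [ 0.58115925 -0.22091034  0.34464506] [0.65128712 0.13721281 0.39772486]
-0.2 0.3835 0.6208
-0.17 0.3837 0.6197
-0.14 0.3835 0.6196
-0.11 0.3849 0.6173
0.04 0.3847 0.6134
0.07 0.3844 0.6118
0.1 0.3853 0.6108
0.13 0.3963 0.6107
scene 1506 [ 0.58689708 -0.22267875  0.35067004] [0.65303072 0.13868712 0.39669299]
-0.2 0.3837 0.6251
-0.17 0.3836 0.6259
-0.14 0.3833 0.6297
-0.11 0.3844 0.628
-0.02 0.3844 0.6234
0.01 0.3843 0.6221
0.04 0.3847 0.6216
0.07 0.3846 0.6197
0.1 0.3844 0.6194
0.13 0.3956 0.6145
```

View pics/w10.png

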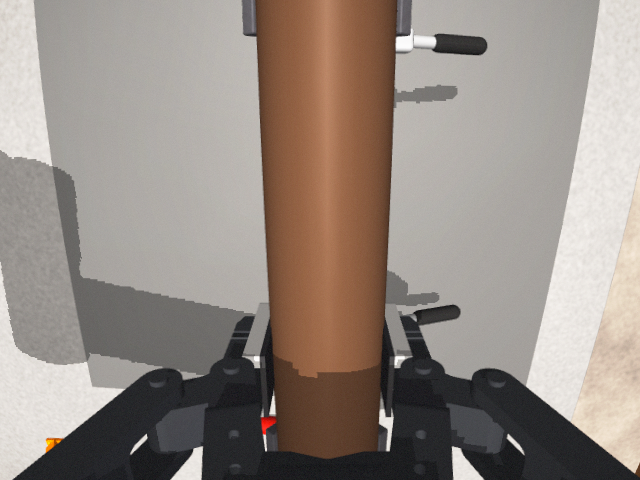

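View pics/scene5.png

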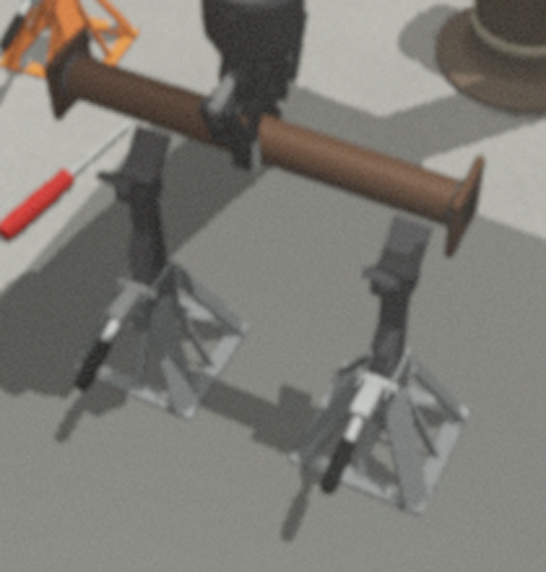

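The wings at (250, top) and (403, top) are symmetric about the pipe (258–396), so it is well centred. Lowering.

Request:
{"name": "carry_out", "arguments": {"increments": [[0, 0, 0, 0, 0, 0.03, -1], [0, 0, 0, 0, 0, 0.06, -1], [0, 0, 0, 0, 0, 0.06, -1], [0, 0, 0, 0, 0, 0.06, -1], [0, 0, 0, 0, 0, 0.06, -1], [0, 0, 0, 0, 0, 0.05, -1], [0, 0, 0, 0, 0, 0.04, -1], [0, 0, 0, 0, 0, 0.03, -1], [0, 0, 0, 0, 0, 0.03, -1], [0, 0, 0, 0, 0, 0.02, -1], [0, 0, 0, 0, 0, 0.01, -1], [0, 0, 0, 0, 0, 0.01, -1], [0, 0, 0, 0, 0, 0, -1], [0, 0, 0, 0, 0, 0, -1]]}}

```text
time_s: 23.12
tool_pos: [0.6193, -0.0435, 0.2904]
orientation: [0.696, 0.718, 0.0, 0.0]
contact_force: [0.2, -0.2, -6.0]
gripper_width: 0.0357
```

Request:
{"name": "carry_out", "arguments": {"increments": [[0, 0, 0, 0, 0, 0.006, -1], [0, 0, 0, 0, 0, 0.006, -1], [0, 0, 0, 0, 0, 0.006, -1], [0, 0, 0, 0, 0, 0.006, -1], [0, 0, 0, 0, 0, 0, -1], [0, 0, 0, 0, 0, 0, -1]]}}

```text
time_s: 23.62
tool_pos: [0.6191, -0.0435, 0.2865]
orientation: [0.696, 0.718, -0.0, -0.0]
contact_force: [-0.4, 0.2, -7.0]
gripper_width: 0.0361
```

Request:
{"name": "carry_out", "arguments": {"increments": [[0, 0, 0, 0, 0, 0.004, -1], [0, 0, 0, 0, 0, 0.004, -1], [0, 0, 0, 0, 0, 0, -1], [0, 0, 0, 0, 0, 0, -1]]}}

```text
time_s: 23.95
tool_pos: [0.6192, -0.0435, 0.2853]
orientation: [0.696, 0.718, -0.0, -0.0]
contact_force: [-0.3, -1.0, -7.2]
gripper_width: 0.0357
```

Request:
{"name": "carry_out", "arguments": {"increments": [[0, 0, 0, 0, 0, 0.004, -1], [0, 0, 0, 0, 0, 0.003, -1], [0, 0, 0, 0, 0, 0, -1], [0, 0, 0, 0, 0, 0, -1]]}}

```text
time_s: 24.28
tool_pos: [0.6191, -0.0435, 0.2844]
orientation: [0.696, 0.718, -0.0, -0.0]
contact_force: [-0.7, -0.3, -6.7]
gripper_width: 0.0357
```

Request:
{"name": "carry_out", "arguments": {"increments": [[0, 0, 0, 0, 0, 0.003, -1], [0, 0, 0, 0, 0, 0.003, -1], [0, 0, 0, 0, 0, 0, -1], [0, 0, 0, 0, 0, 0, -1]]}}

```text
time_s: 24.62
tool_pos: [0.6192, -0.0435, 0.2842]
orientation: [0.696, 0.718, 0.0, 0.0]
contact_force: [-2.1, 0.2, -0.7]
gripper_width: 0.0357
```

Request:
{"name": "carry_out", "arguments": {"increments": [[0, 0, 0, 0, 0, 0.003, -1], [0, 0, 0, 0, 0, 0, -1], [0, 0, 0, 0, 0, 0, -1]]}}

```text
time_s: 24.87
tool_pos: [0.6192, -0.0435, 0.2841]
orientation: [0.696, 0.718, 0.0, 0.0]
contact_force: [-3.2, 0.8, 5.5]
gripper_width: 0.0358
```

The pipe is seated at z=0.284 and its weight is transferred. I'll ease off the extra push and open.

Request:
{"name": "carry_out", "arguments": {"increments": [[0, 0, 0, 0, 0, -0.003, -1], [0, 0, 0, 0, 0, 0, -1], [0, 0, 0, 0, 0, 0, -0.1], [0, 0, 0, 0, 0, 0, 0.1], [0, 0, 0, 0, 0, 0, 0.4], [0, 0, 0, 0, 0, 0, 0.7], [0, 0, 0, 0, 0, 0, 1], [0, 0, 0, 0, 0, 0, 1], [0, 0, 0, 0, 0, 0, 1], [0, 0, 0, 0, 0, 0, 1], [0, 0, 0, 0, 0, 0, 1]]}}

```text
time_s: 25.78
tool_pos: [0.6192, -0.0434, 0.2835]
orientation: [0.696, 0.718, -0.0, -0.0]
contact_force: [1.0, -0.5, 0.0]
gripper_width: 0.0853
```

Request:
{"name": "carry_out", "arguments": {"increments": [[0, 0, 0, 0, 0, -0.03, 1], [0, 0, 0, 0, 0, -0.05, 1], [0, 0, 0, 0, 0, -0.08, 1], [0, 0, 0, 0, 0, -0.12, 1], [0, 0, 0, 0, 0, -0.12, 1], [0, 0, 0, 0, 0, -0.12, 1], [0, 0, 0, 0, 0, -0.12, 1], [0, 0, 0, 0, 0, -0.12, 1], [0, 0, 0, 0, 0, -0.1, 1], [0, 0, 0, 0, 0, -0.05, 1], [0, 0, 0, 0, 0, 0, 1], [0, 0, 0, 0, 0, 0, 1]]}}

```text
time_s: 26.78
tool_pos: [0.6195, -0.0435, 0.4205]
orientation: [0.696, 0.718, 0.0, 0.001]
contact_force: [0.6, 1.6, -1.0]
gripper_width: 0.0853
```

```bash
python3 - <<'E'
from h import *
plan([.619,-.0434,.2845],91.75)
wrist('w11')
for n in ('top','scene'):
    im,d=manip.grab_frame(n); save(n+'6',im); C=cloud(n,d)
    hsv=cv2.cvtColor(im,cv2.COLOR_RGB2HSV)
    m=(hsv[...,0]<15)&(hsv[...,1]>80)&(d>.1)&(C[...,0]>.56)&(C[...,0]<.7)&(C[...,2]<.36)&(C[...,2]>.24)&(abs(C[...,1])<.26)
    P=C[m]; print(n,m.sum(),P.min(0),P.max(0))
    for a in np.arange(-.21,.15,.03):
        q=P[(P[:,1]>=a)&(P[:,1]<a+.02)]
        if len(q)>15: print(round(a+.01,3),np.percentile(q[:,2],97).round(4),((q[:,0].min()+q[:,0].max())/2).round(4))
    if n=='scene': save('scene6c',cv2.resize(im[150:370,190:400],None,fx=2.7,fy=2.7,interpolation=cv2.INTER_CUBIC))
E
```

```text
pos [ 0.6195 -0.0435  0.4205] turn deg [ 0.077  0.009 -0.009] units [ 2.1e-04  3.0e-05 -2.0e-05] shift m [ 1.00e-04 -5.00e-04  1.36e-01] units [ 7.00e-04 -3.60e-03  9.07e-01] F [ 0.6  1.6 -1. ] w 0.0853 t 26.7833
top 955 [ 0.58121323 -0.22106565  0.27023619] [0.64885903 0.13735156 0.32351067]
-0.2 0.3069 0.6197
-0.17 0.3081 0.6197
-0.14 0.307 0.6173
0.04 0.3091 0.6132
0.07 0.3098 0.6123
0.1 0.3087 0.6112
0.13 0.319 0.6097
scene 1798 [ 0.58792971 -0.21972636  0.25813211] [0.65278814 0.13910402 0.32048235]
-0.2 0.3077 0.627
-0.17 0.3079 0.6282
-0.14 0.3077 0.6262
-0.11 0.3091 0.6262
-0.08 0.308 0.6238
-0.05 0.3074 0.6224
-0.02 0.3082 0.6221
0.01 0.3079 0.6205
0.04 0.3079 0.621
0.07 0.3076 0.6206
0.1 0.3076 0.6184
0.13 0.3197 0.614
```

View pics/scene6c.png

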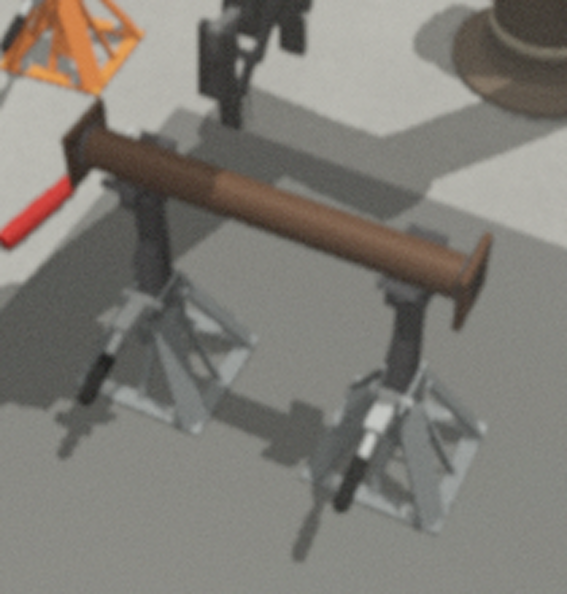

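View pics/top6.png

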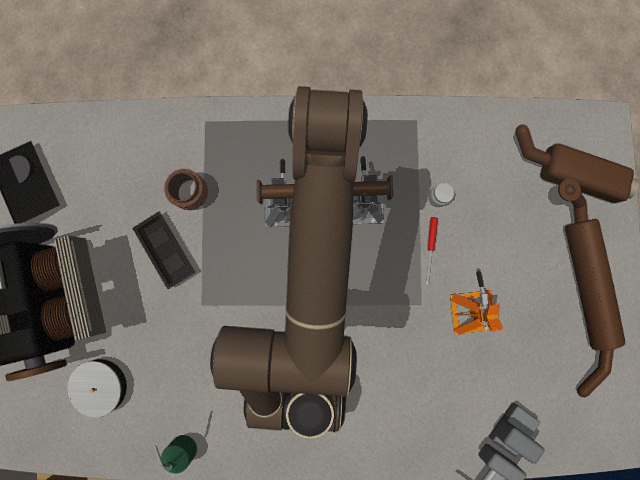

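The pipe lies level in both saddles, with the ridge at 0.3075–0.309 along its length. Both levers are home, the bystanders are where they were, and the gripper is clear at z=0.42. Handing in.

```bash
python3 -c "
from station import manip
print(manip.close_job())"
```

```text
the job is handed in; nothing more can be done
None
```

I raised the lower stand four notches to 0.080 m, the same setting as the other stand. I lowered it until the force reversed to +9 N, so it sat on the pawl, then let go. I then laid the pipe across both saddles and backed the gripper clear at about 27 s.

**Stand height:** before the pipe went on, the scene camera put the two saddle tops at 0.2956 and 0.2943 m, which is equal within its noise. Both pawl levers looked home.

**Pipe:** the scene camera showed the top of the pipe level at 0.3074–0.3091 m along its length. It is about centred between the saddles, with the flanges clear of them. The top view of the other bench parts showed them where they started.

**Failed or disagreed:**
- **Wrist limit:** on the first approach the last joint reached its range limit. I saw no contact, and used the half-turned grasp instead.
- **Cameras:** the top and scene views put the lower stand about 3 mm off the wrist view in y, and across the pipe they differed by up to about 1 cm in x. I used the wrist readings for the positions. The top view also read the pipe's left end about 2 mm higher; the scene view did not.

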